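# Worn lead flywheel through the sprung flap of the scrap hopper

### The job

Send the worn grey lead flywheel into the scrap hopper without picking it up: push the yellow sprung flap open with one finger and, while that finger keeps it open, push the flywheel along its lane and off the end of the deck with the other finger, so that it drops into the green bin. Do not shove the flap open with the flywheel itself; let the flap spring shut at the end, and leave the brass flywheel and everything else on the bench as it stands.

Things in the scene. Friction and masses are not known exactly. Their poses are not given: they have to be found in the camera images.
- hopper: Scrap hopper fixed to the bench: wooden loading deck, sprung flap, green bin. Origin on the bench top straight below the middle of the deck's end; x is the way things are pushed through, z up. Deck: x = -150 to 0 mm, y = -90 to 90 mm, top 60 mm above the bench. Nothing roofs the hopper: fingers may come down from above anywhere and pass over fence and bin walls.
- lane_end (a point): middle of the deck's end edge (hopper x = 0, y = 0), at deck height, 60 mm above the bench. The flywheel's lane runs along the hopper's x axis to this point: on its right (-y) a brass fence 8 mm high and 3 mm thick, inner face at y = -25 mm, keeps the flywheel clear of the stop post; on its left only a flat brass line at y = 38 mm, no edge
- bin_mid (a point): middle of the floor of the open-topped green bin beyond the deck (hopper x = 0 to 150 mm, y = -90 to 90 mm): floor 4 mm above the bench, 3 mm walls 60 mm above the bench, level with the deck. What is pushed off the deck's end drops into it
- flap_hinge (a point): top of the flap's hinge post (radius 4 mm, knuckle 5.5 mm) at hopper x = 4, y = 66 mm, 47 mm above the deck. Beside it a fixed green panel from y = 71 to 89 mm, 45 mm above the deck
- stop_post (a point): top of the post where the flap's free edge ends: 6 mm square, at hopper x = 4, y = -31 mm, 45 mm above the deck. From it a fixed low green panel, 22 mm above the deck, runs to y = -88 mm
- flap (a joint): Yellow sprung flap across the lane's end, on an upright hinge; 2.5 mm thick, from the hinge (y = 66 mm) to y = -25 mm, 4 to 42 mm above the deck. Angle in rad: 0 shut, grows as it swings away over the bin, 1.57 = along the hopper's +x, stop at 1.6. Opens only that way; a spring shuts it: 0.015 N m shut, 0.06 N m open, 1 to 3 N on a finger 20 mm from the hinge
- flap_edge (a point): middle of the flap's free edge, 91 mm from the hinge axis, 23 mm above the deck
- wheel_mid (a point): centre of the worn grey lead flywheel lying flat in the lane: a disc 40 mm across and 20 mm thick (this point is 10 mm above its underside), with a thin 8 mm steel axle stub on top; 0.13 to 0.25 kg, slides on the deck
- brass_wheel_mid (a point): centre of the sound brass flywheel, 32 mm across and 14 mm thick, lying on the deck to the right of the lane (hopper's -y side); to be left alone
- battleship: bystander, to be left alone: grey tin battleship, 150 mm long, 36 mm wide, loose; origin under its middle
- loupe: bystander, to be left alone: brass jeweller's loupe, a cone 34 mm across and 30 mm tall, loose; origin under its middle
- flat_red: bystander, to be left alone: lead flat figure in a red coat, 62 mm tall on a 16 x 32 mm foot, loose; origin under its foot
- flat_blue: bystander, to be left alone: lead flat figure in a blue coat, same size, loose; origin under its foot
- jig: bystander, to be left alone: steel bending jig, a pinned plate 75 x 130 mm, 45 mm tall, loose; origin under its middle
- clip: bystander, to be left alone: blued-steel spring clip on a 40 x 50 mm wooden block, pinching a tin propeller upright, 85 mm tall, loose; origin under its block
Not all that is in view belongs to the job. There is more than one size of the part that bears wheel_mid; the job needs the smallest.

How it is judged:
On the way, in this order (a step that is already met when the one before it is completed fails the run):
1. a finger starts the flap open (over 0.15 rad) while the flywheel still lies on the deck, short of the flap (value of joint flap above 0.15 rad and contact force between the fingers and flap above 0.1 N and x of wheel_mid in the frame of hopper below -0.02 m), for 0.05 s.
2. with a finger still holding the flap open (over 0.4 rad), the flywheel is pushed by a finger to the deck's end (value of joint flap above 0.4 rad and contact force between the fingers and flap above 0.1 N and x of wheel_mid in the frame of hopper above -0.012 m and z of wheel_mid in the frame of hopper above 0.055 m and contact force between the fingers and wheel above 0.05 N).
At the end, for the whole second after the job is handed in: the lead flywheel lies at rest inside the green bin (its centre within the bin's walls and under 45 mm above the bench) and the flap has sprung shut (under 0.08 rad) (x of wheel_mid in the frame of hopper between 0.005 and 0.15 m and y of wheel_mid in the frame of hopper between -0.09 and 0.09 m and z of wheel_mid in the frame of hopper below 0.045 m and linear speed of wheel below 0.02 m/s and value of joint flap below 0.08 rad); the robot touches nothing.
It fails at once if the flywheel is lifted off the deck (its centre more than 15 mm above where it lies on the deck) (z of wheel_mid in the frame of hopper above 0.085 m).
It fails at once if the flywheel is shoved against the flap (over 1.5 N) (contact force between wheel and flap above 1.5 N).
It fails at once if the brass flywheel is moved by more than 8 mm (distance of brass_wheel_mid from where it was at the start of the episode above 0.008 m).
It fails at once if something else on the bench is moved by more than 10 mm (distance of any of battleship, loupe, flat_red, flat_blue, jig, clip from where it was at the start of the episode above 0.01 m).
It also fails if it takes over 35 s, if anything falls off the work surface, if the arm or the gripper's body presses on something with over 40 N, if the wrist force passes 120 N, or if a joint passes its speed limit or range.

### The arm

A 7-joint arm with a two-finger parallel gripper is mounted at the origin on the work surface. World frame = base frame: x ahead of the robot, y to its left, z up, the work surface at z = 0. Lengths are in m, angles in rad, forces in N, time in s.
With the tool pointing down it reaches from about 0.425 to 0.875 m from the base axis. Payload 8.4 kg.
Tool frame: the origin (TCP) lies midway between the tips of the shut fingers; the grasp point (between the pads) lies 19 mm behind it; z points along the fingers, y is the line along which they close (so a half turn about z gives the same grasp; the last joint's range is limited). The gripper opens to 85 mm and grips with 20 to 120 N. Pads are 22 mm wide; open, the fingers measure 114 mm over their backs; the gripper's body (76 mm by 85 mm) begins 54 mm behind the grasp point. The pads swing forward as they close: fully open they stand 13 mm farther back than shut.
Start: joints at [1.101, 0.333, 0.04, 1.465, -0.013, 1.343, -0.059], TCP at [0.236, -0.606, 0.231] pointing down, gripper open.
Joint ranges: [-2.58, 2.58], [-0.38, 2.09], [-1.3, 1.39], [0.25, 2.4], [-1.5, 4.64], [0.08, 2.09], [-2.65, 2.65]. Speed limits (rad/s): [2.22, 2.22, 2.79, 2.79, 3.14, 3.14, 3.14].

### API

Orientations are given as a unit quaternion [w, x, y, z].
In Python, from station import state, get_image, job_done, silhouettes, mark_of gives the robot as it stands.
- The arm moves only by the tool servo_tool, never from a script. Its arguments are lists of equal length, an entry for each row: "xyz": the shift along the tool's x, y, z scaled (see below), a list of three; "twist": the turn, a rotation vector about the tool's x, y, z scaled (see below), a list of three. A call has 1 to 5 rows; each row shifts and turns the commanded pose from where the row before left it, along the tool's axes as they then stand; what a row does not reach is not made up. The controller multiplies each number of a shift by 30 mm and each number of a turn by 0.08 rad. A row lasts 1/12 s, in which the tool goes at most 41.7 mm and 7.16 degrees, less where a joint would pass 70% of its speed; a pose out of reach is approached as far as the arm can. A call with a number of a shift or a turn outside -1 to 1 is refused whole. A call with a gripper value outside its range is refused whole. "jaw" is the finger opening in mm, from 0 to 85.4, set as the call begins (left out, the last holds). The fingers move at their own pace and stop on an object; "force" is the grip in N (left out, the last holds). Time passes only in rows, so rows that do not move let the fingers close. It gives the time, the measured TCP pose, the force, the opening and the grip force at its end, in the units of the state.
- state(): the state, without advancing time (a new reading comes with each control period).
- get_image(name): name is "scene" or "top" or "wrist"; returns a dict with "img" (480x640x3 uint8, red, green, blue), "K" (3x3 intrinsics, pixels), "camera_from_world" (4x4, takes a point from world to camera coordinates); the wrist camera has in their place "tool_from_camera" (4x4, takes a point from camera to tool coordinates, whose origin is the TCP and whose axes are the flange's). Camera axes: x right, y down, z forward; pixel columns grow to the right and rows downward; lengths in m; the calibration is good to about 2 mm. The wrist camera is an equidistant fisheye: a pixel r from the principal point sees the ray r / f radians off the axis. A picture is of the moment at which its call begins: read the wrist's pose just before it. There is no depth.
- job_done(): hands the job in; it is judged then, once.
Trained networks look in a picture, given as the dict that the camera call returned (one of the last four; its "shot" number tells which), for a name from the list of things; names that differ only in an ending like _2 or _b are one class to them, and where a whole thing is asked for, a point or a joint stands for the part that bears it (a point fixed in the world has none). Each returns a list of dicts, best first, with "p" (0 to 1); they miss things now and then, are a little off and sometimes report something else, mostly with a low value. They report only what shows in the picture. A call takes as long as a camera call. They do not tell look-alikes from the thing itself.
- silhouettes(picture, target): "pixels" (480x640 bool, what is visible of it) and "point" ([column, row] in pixels, amid what is visible of it).
- mark_of(picture, target): "point" ([column, row] in pixels: a listed point, or the origin of a listed thing).
The state is a dict: "time_s": time; "qpos": joint angles; "dq": joint speeds; "tau": joint torques, N m; "position": TCP position; "ee_rot": TCP orientation; "ft_force": force on the tool from outside, world axes, zero at the start; "ft_torque": the same for the moment, N m; "width": finger opening in m; "gripper_force": force on a finger pad.
Only numpy, scipy, OpenCV 4.12 (cv2) and the standard library are available. Lean on these libraries where they do the work, as an engineer would, in place of code of your own. Each camera call takes 0.05 s, during which the arm holds its last target. There are 200 camera calls.

## Working session

There is one attempt and no reset: what is moved stays moved. The work goes in short steps, Python scripts to look and compute and a tool call to move; the robot and the scene stay as the last step left them, time stands still between calls to the robot, and variables do not carry over. Pictures are saved under pics/ and viewed, at most 10 in all, crops included, and the job is handed in when it is done.

Besides the shell and the picture viewer there is one more tool, called after "Call:" by a JSON object that holds its "name" and its "arguments", one argument or row to a line. servo_tool: Moves the arm, as the interface text tells. Its arguments: {"type":"object","properties":{"xyz":{"type":"array","items":{"type":"array","items":{"type":"number"}}},"twist":{"type":"array","items":{"type":"array","items":{"type":"number"}}},"jaw":{"type":"number"},"force":{"type":"number"}},"required":["xyz","twist"]}

```bash
mkdir -p pics; cat > h.py <<'E'
import numpy as np, cv2
from station import state, get_image, job_done, silhouettes, mark_of
def ray(p,px):
    K=p["K"];T=np.linalg.inv(p["camera_from_world"])
    d=T[:3,:3]@np.linalg.solve(K,[px[0],px[1],1]);return T[:3,3],d
def at_z(p,px,z):
    o,d=ray(p,px);return o+d*(z-o[2])/d[2]
def proj(p,X):
    c=p["camera_from_world"]@np.append(X,1);u=p["K"]@c[:3];return u[:2]/u[2]
def save(p,n):
    cv2.imwrite("pics/"+n,p["img"][:,:,::-1])
E
python3 - <<'E'
from h import *
s=state();print(s["time_s"],s["position"],s["ee_rot"],s["width"])
for c in("top","scene"):
    p=get_image(c);save(p,c+"0.png")
    for t,z in [("hopper",0),("lane_end",.06),("bin_mid",.004),("flap_hinge",.107),("stop_post",.105),("flap_edge",.083),("wheel_mid",.07),("brass_wheel_mid",.067),("clip",0),("jig",0),("flat_red",0),("flat_blue",0),("battleship",0),("loupe",0)]:
        for r in mark_of(p,t)[:3]: print(c,t,np.round(r["p"],2),np.round(r["point"]),np.round(at_z(p,r["point"],z),4))
E
```

```text
0.0 [ 0.23531923 -0.60538932  0.23041871] [-8.01402681e-04  9.82867628e-01  1.84310999e-01 -2.00157391e-04] 0.08519639302658981
top hopper 0.86 [332. 211.] [ 0.598  -0.0081  0.    ]
top hopper 0.28 [304. 193.] [0.6458 0.064  0.    ]
top lane_end 0.93 [331. 205.] [ 0.6049 -0.0075  0.06  ]
top bin_mid 0.82 [339. 178.] [ 0.6829 -0.0289  0.004 ]
top flap_hinge 0.77 [303. 191.] [0.6321 0.0574 0.107 ]
top stop_post 0.97 [346. 206.] [ 0.5955 -0.0436  0.105 ]
top flap_edge 0.46 [343. 206.] [ 0.5995 -0.0368  0.083 ]
top flap_edge 0.23 [340. 181.] [ 0.6601 -0.0291  0.083 ]
top wheel_mid 0.92 [312. 304.] [0.3668 0.0399 0.07  ]
top wheel_mid 0.88 [257. 217.] [0.5777 0.1715 0.07  ]
top wheel_mid 0.58 [318. 231.] [0.5403 0.0238 0.07  ]
top brass_wheel_mid 0.48 [347. 241.] [ 0.5148 -0.0447  0.067 ]
top clip 0.57 [480. 184.] [ 0.6612 -0.3863  0.    ]
top jig 0.62 [193. 280.] [0.4272 0.3482 0.    ]
top flat_red 0.53 [493. 250.] [ 0.4922 -0.4123  0.    ]
top flat_blue 0.49 [472. 292.] [ 0.388  -0.3558  0.    ]
top battleship 0.64 [182. 207.] [0.6164 0.3804 0.    ]
top battleship 0.58 [472. 293.] [ 0.3
[... 689 characters left out ...]
.07  ]
scene wheel_mid 0.66 [333. 240.] [0.546  0.0211 0.07  ]
scene wheel_mid 0.57 [383. 235.] [0.6236 0.1147 0.07  ]
scene brass_wheel_mid 0.72 [378. 184.] [0.4812 0.2853 0.067 ]
scene brass_wheel_mid 0.61 [302. 249.] [ 0.5111 -0.0472  0.067 ]
scene brass_wheel_mid 0.51 [344. 257.] [ 0.6025 -0.0072  0.067 ]
scene clip 0.7 [236. 398.] [ 0.6574 -0.3925  0.    ]
scene jig 0.69 [378. 186.] [0.4265 0.3656 0.    ]
scene flat_red 0.65 [179. 359.] [ 0.4998 -0.4062  0.    ]
scene flat_blue 0.54 [170. 314.] [ 0.3843 -0.3427  0.    ]
scene flat_blue 0.15 [336. 252.] [ 0.5281  0.0556 -0.    ]
scene battleship 0.7 [439. 211.] [0.63   0.3753 0.    ]
scene loupe 0.85 [228. 370.] [ 0.5952 -0.3587  0.    ]
```

View pics/top0.png

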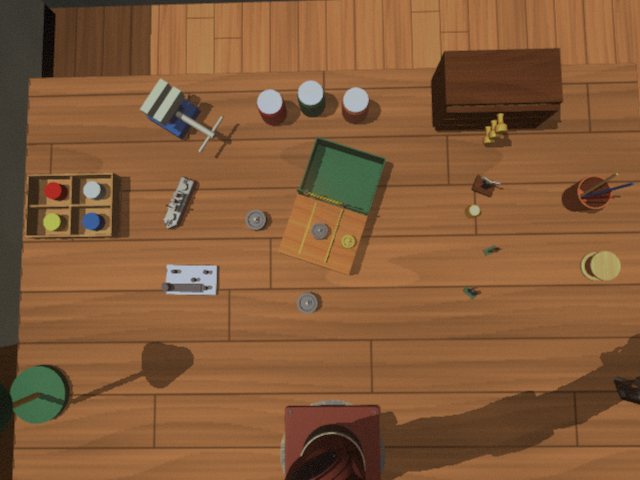

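View pics/scene0.png

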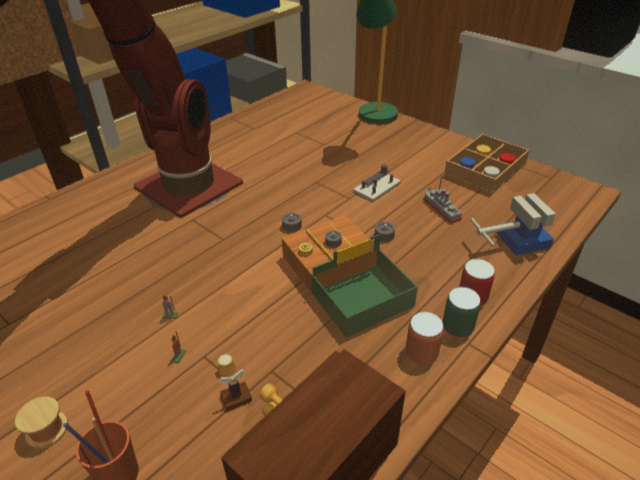

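Top view: the deck spans roughly pixels (280,253) to (368,214), with the yellow flap from (308,195) to (343,206). The grey wheel in the lane is at (319,231) and the brass one at (347,241). The wheels at (257,219) and (307,303) are decoys on the bench. The scene view agrees, with the lane wheel at (333,240).

Next I fit the hopper pose and check it with an overlay.

```bash
cat >> h.py <<'E'
from scipy.optimize import least_squares
PT={"lane_end":(0,0,.06),"bin_mid":(.075,0,.004),"flap_hinge":(.004,.066,.107),"stop_post":(.004,-.031,.105),"hopper":(0,0,0)}
def h2w(q,X):
    c,s=np.cos(q[2]),np.sin(q[2]);return np.array([q[0]+c*X[0]-s*X[1],q[1]+s*X[0]+c*X[1],X[2]])
def w2h(q,P):
    c,s=np.cos(q[2]),np.sin(q[2]);d=np.array(P[:2])-q[:2];return np.array([c*d[0]+s*d[1],-s*d[0]+c*d[1]])
E
python3 - <<'E'
from h import *
obs=[];P={}
for c in("top","scene"):
    P[c]=p=get_image(c)
    for t,X in PT.items():
        m=[r for r in mark_of(p,t) if r["p"]>.6][:1]
        if m: obs.append((p,X,m[0]["point"],t,c))
f=lambda q:np.concatenate([proj(p,h2w(q,X))-u for p,X,u,_,_ in obs])
r=least_squares(f,[.6,-.006,-.28],loss="soft_l1",x_scale=[.01,.01,.05]);q=r.x
print(q,np.degrees(q[2]));print(np.round(f(q).reshape(-1,2),1),[o[3:] for o in obs])
for c in P:
    p=P[c]
    for s in silhouettes(p,"wheel_mid")[:4]:
        w=at_z(p,s["point"],.075);print(c,round(s["p"],2),s["point"],np.round(w,3),np.round(w2h(q,w),4))
p=P["top"];k=5;x0,y0=260,120
im=cv2.resize(p["img"][y0:y0+158-8,x0:x0+140],None,fx=k,fy=k,interpolation=cv2.INTER_CUBIC)[:,:,::-1].copy()
def poly(L,col):
    a=np.array([(proj(p,h2w(q,X))-[x0,y0]+.5)*k for X in L]).round().astype(int);cv2.polylines(im,[a],False,col,1)
b=.09
poly([(-.15,-b,.06),(.15,-b,.06),(.15,b,.06),(-.15,b,.06),(-.15,-b,.06)],(255,0,255))
poly([(0,-b,.06),(0,b,.06)],(255,0,255));poly([(-.15,-.025,.068),(0,-.025,.068)],(255,255,0))
poly([(.004,.066,.102),(.004,-.025,.102)],(0,0,255))
cv2.imwrite("pics/ov.png",im);np.save("q.npy",q)
E
```

```text
[ 0.60313438 -0.00390423 -0.39095312] -22.39996350970471
[[ -5.3   0.7]
 [  9.6 -28. ]
 [ -0.7   0.3]
 [ -4.4  -0.2]
 [  1.6  -2.5]
 [ -0.5   1.2]
 [  0.9  -1.2]
 [ -0.3   2. ]
 [ -4.   -2.3]
 [ -0.3  -0. ]] [('lane_end', 'top'), ('bin_mid', 'top'), ('flap_hinge', 'top'), ('stop_post', 'top'), ('hopper', 'top'), ('lane_end', 'scene'), ('bin_mid', 'scene'), ('flap_hinge', 'scene'), ('stop_post', 'scene'), ('hopper', 'scene')]
top 0.68 [310.9, 305.0] [0.364 0.043 0.075] [-0.2391 -0.0474]
top 0.65 [255.1, 218.6] [0.573 0.176 0.075] [-0.097   0.1549]
top 0.58 [322.6, 231.4] [0.539 0.014 0.075] [-0.0661 -0.0084]
scene 0.85 [291.3, 224.2] [ 0.433 -0.003  0.075] [-0.1575 -0.0642]
scene 0.77 [335.2, 239.5] [0.553 0.022 0.075] [-0.0565  0.0044]
scene 0.58 [383.4, 232.9] [0.624 0.116 0.075] [-0.0265  0.1186]
```

View pics/ov.png

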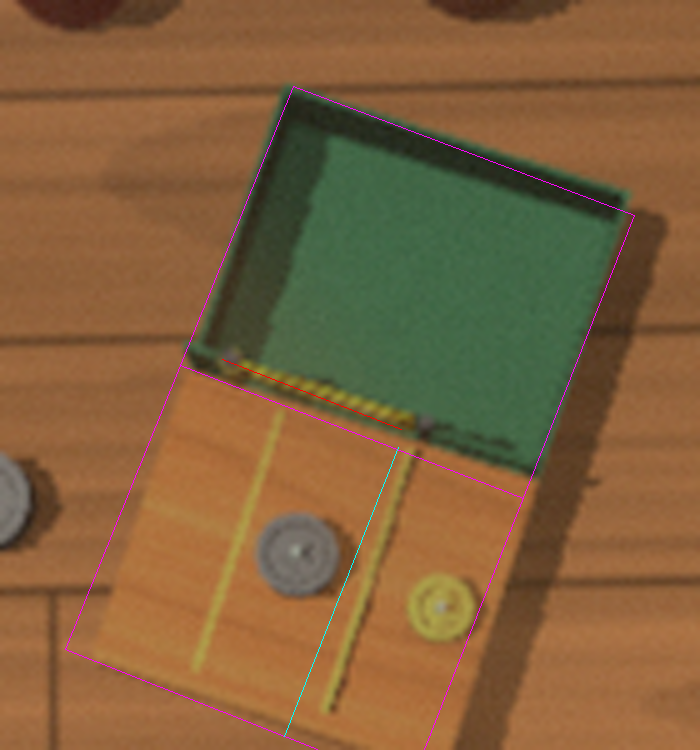

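The crop shows the deck's front corners at (185,365) and (535,475), with the bin's far corners at (290,88) and (630,192). The fence runs (330,710) to (416,450) and the lane line (197,668) to (281,410). The wheel is at (298,553), and the fit's yaw is too large. I'll refit on these edges.

```bash
python3 - <<'E'
from h import *
p=get_image("top");k=5;x0,y0=260,120
full=lambda u:np.array(u)/k-.5+[x0,y0]
C=[((.15,.09,.06),(290,88)),((.15,-.09,.06),(630,192)),((0,.09,.06),(187,362)),((0,-.09,.06),(533,477)),((0,.038,.06),(281,410)),((0,-.0265,.068),(416,450)),((.004,.066,.107),(231,358)),((.004,-.031,.105),(425,427))]
def f(q):
    r=[proj(p,h2w(q,X))-full(u) for X,u in C]
    r+= [[w2h(q,at_z(p,full((197,668)),.06))[1]*600-.038*600,w2h(q,at_z(p,full((330,710)),.068))[1]*600+.0265*600]]
    return np.concatenate(r)
q=least_squares(f,[.6,-.006,-.28],loss="soft_l1",x_scale=[.01,.01,.05]).x
print(q,np.degrees(q[2]));print(np.round(f(q).reshape(-1,2),1));np.save("q.npy",q)
for n,u,z in(("wheel",(298,553),.08),("brass",(441,607),.074)):
    w=at_z(p,full(u),z);print(n,w,w2h(q,w))
w=at_z(get_image("scene"),(333.5,236),.08);print(w,w2h(q,w))
wh=w2h(q,at_z(p,full((298,553)),.08))
phi=np.radians(10)
for bx in(-.102,): 
    t=np.array([bx+.0425*np.cos(phi),wh[1]+.0425*np.sin(phi)]);print("tcp hopper",t,"world",h2w(q,(*t,0)))
s=state();yw=np.array(s["ee_rot"]);w_,a,b,_=yw
ang=np.arctan2(b*b-a*a,2*a*b);print("tool y angle",np.degrees(ang),"need",np.degrees(q[2]+phi),"turn about tool z",-(q[2]+phi-ang))
E
```

```text
[ 0.60504894 -0.00931006 -0.33212751] -19.02950441134488
[[-1.2 -0.4]
 [ 0.3  0.7]
 [ 0.1  1.8]
 [ 0.9  1.4]
 [ 1.4 -1.4]
 [-0.5 -1.8]
 [-0.3  0.5]
 [ 0.1 -0.5]
 [ 0.6 -1.5]]
wheel [0.54161586 0.02169104 0.08      ] [-0.07007458  0.00862425]
brass [ 0.51517361 -0.0462737   0.074     ] [-0.07291153 -0.06424791]
[0.54502634 0.02434492 0.08      ] [-0.0677158  0.0122451]
tcp hopper [-0.06014567  0.01600429] world [0.55340847 0.02543041 0.        ]
tool y angle -68.75644448490146 need -9.029504411344881 turn about tool z -1.0424317564249064
```

Call:
{"name": "servo_tool", "arguments": {
  "xyz": [
    [0.9, -0.8, 0],
    [0.9, -0.8, 0],
    [0.9, -0.8, 0],
    [0.9, -0.8, 0],
    [0.9, -0.8, 0]
  ],
  "twist": [
    [0, 0, 0],
    [0, 0, 0],
    [0, 0, 0],
    [0, 0, 0],
    [0, 0, 0]
  ],
  "jaw": 85
}}

```text
time_s: 2.72
position: [0.3184, -0.4435, 0.2314]
ee_rot: [0.0, 0.983, 0.184, 0.0]
ft_force: [0.1, 0.0, -0.0]
width: 0.0852
gripper_force: 0.0
```

Call:
{"name": "servo_tool", "arguments": {
  "xyz": [
    [0.9, -0.8, 0],
    [0.9, -0.8, 0],
    [0.9, -0.8, 0],
    [0.9, -0.8, 0],
    [0.9, -0.8, 0]
  ],
  "twist": [
    [0, 0, 0],
    [0, 0, 0],
    [0, 0, 0],
    [0, 0, 0],
    [0, 0, 0]
  ]
}}

```text
time_s: 3.13
position: [0.4007, -0.2827, 0.2316]
ee_rot: [0.0, 0.983, 0.184, 0.0]
ft_force: [1.1, 1.0, -0.1]
width: 0.0852
gripper_force: 0.0
```

Call:
{"name": "servo_tool", "arguments": {
  "xyz": [
    [0.9, -0.8, 0],
    [0.9, -0.8, 0],
    [0.9, -0.8, 0],
    [0.9, -0.8, 0],
    [0.9, -0.8, 0]
  ],
  "twist": [
    [0, 0, 0],
    [0, 0, 0],
    [0, 0, 0],
    [0, 0, 0],
    [0, 0, 0]
  ]
}}

```text
time_s: 3.55
position: [0.4831, -0.1219, 0.2317]
ee_rot: [0.0, 0.983, 0.184, 0.0]
ft_force: [0.4, -1.0, 1.4]
width: 0.085
gripper_force: 0.0
```

Call:
{"name": "servo_tool", "arguments": {
  "xyz": [
    [0, 0, 0],
    [0, 0, 0],
    [0, 0, 0],
    [0, 0, 0],
    [0, 0, 0]
  ],
  "twist": [
    [0, 0, -1],
    [0, 0, -1],
    [0, 0, -1],
    [0, 0, -1],
    [0, 0, -1]
  ]
}}

```text
time_s: 3.97
position: [0.4826, -0.1234, 0.2314]
ee_rot: [0.0, 0.926, 0.378, 0.0]
ft_force: [-0.3, 1.1, -0.1]
width: 0.0848
gripper_force: 0.0
```

Call:
{"name": "servo_tool", "arguments": {
  "xyz": [
    [0, 0, 0],
    [0, 0, 0],
    [0, 0, 0],
    [0, 0, 0],
    [0, 0, 0]
  ],
  "twist": [
    [0, 0, -1],
    [0, 0, -1],
    [0, 0, -1],
    [0, 0, -1],
    [0, 0, -1]
  ]
}}

```text
time_s: 4.38
position: [0.4826, -0.1235, 0.2314]
ee_rot: [0.0, 0.832, 0.554, 0.0]
ft_force: [0.1, 0.5, -0.2]
width: 0.0851
gripper_force: 0.0
```

Call:
{"name": "servo_tool", "arguments": {
  "xyz": [
    [0, 0, 0],
    [0, 0, 0],
    [0, 0, 0],
    [0, 0, 0],
    [0, 0, 0]
  ],
  "twist": [
    [0, 0, -1],
    [0, 0, -1],
    [0, 0, -1],
    [0, 0, 0],
    [0, 0, 0]
  ]
}}

```text
time_s: 4.8
position: [0.4825, -0.1236, 0.2314]
ee_rot: [0.0, 0.762, 0.647, 0.0]
ft_force: [-0.5, 0.1, -0.4]
width: 0.0851
gripper_force: 0.0
```

Call:
{"name": "servo_tool", "arguments": {
  "xyz": [
    [1, 0.25, 0],
    [1, 0.25, 0],
    [1, 0.25, 0],
    [1, 0.25, 0],
    [1, 0.25, 0]
  ],
  "twist": [
    [0, 0, 0],
    [0, 0, 0],
    [0, 0, 0],
    [0, 0, 0],
    [0, 0, 0]
  ]
}}

```text
time_s: 5.22
position: [0.5439, 0.0199, 0.2315]
ee_rot: [0.0, 0.763, 0.647, 0.0]
ft_force: [1.4, 0.2, 0.3]
width: 0.0849
gripper_force: 0.0
```

Call:
{"name": "servo_tool", "arguments": {
  "xyz": [
    [0.35, 0.1, 0.5],
    [0, 0, 0]
  ],
  "twist": [
    [0, 0, 0],
    [0, 0, 0]
  ]
}}

```text
time_s: 5.38
position: [0.5478, 0.0322, 0.2144]
ee_rot: [-0.001, 0.761, 0.649, -0.0]
ft_force: [-1.3, -0.3, -0.2]
width: 0.085
gripper_force: 0.0
```

```bash
cat >> h.py <<'E'
from scipy.spatial.transform import Rotation as R
def wcam(p,s):
    T=np.eye(4);T[:3,:3]=R.from_quat(np.array(s["ee_rot"])[[1,2,3,0]]).as_matrix();T[:3,3]=s["position"]
    return T@p["tool_from_camera"]
def wproj(p,T,X):
    c=(np.linalg.inv(T)@np.append(X,1))[:3];r=np.hypot(*c[:2]);th=np.arctan2(r,c[2])
    K=p["K"];return np.array([K[0,2]+K[0,0]*th*c[0]/r,K[1,2]+K[1,1]*th*c[1]/r])
def wz(p,T,u,z):
    K=p["K"];d=np.array([(u[0]-K[0,2])/K[0,0],(u[1]-K[1,2])/K[1,1]]);th=np.hypot(*d)
    v=np.append(np.sin(th)*d/th,np.cos(th));v=T[:3,:3]@v;o=T[:3,3];return o+v*(z-o[2])/v[2]
E
python3 - <<'E'
from h import *
q=np.load("q.npy");s=state();p=get_image("wrist");T=wcam(p,s);print(s["position"],s["time_s"])
for t,z in [("lane_end",.06),("flap_hinge",.107),("stop_post",.105),("wheel_mid",.07),("brass_wheel_mid",.067)]:
    for r in mark_of(p,t)[:2]:
        w=wz(p,T,r["point"],z);print(t,round(r["p"],2),np.round(r["point"]),np.round(w,4),np.round(w2h(q,w),4))
im=p["img"][:,:,::-1].copy()
for L in ([(-.15,-.09,.06),(0,-.09,.06),(0,.09,.06),(-.15,.09,.06)],[(-.15,-.025,.068),(0,-.025,.068)],[(.004,.066,.102),(.004,-.025,.102)],[(-.15,.038,.06),(0,.038,.06)]):
    D=[];
    for a,b in zip(L,L[1:]): D+=list(np.linspace(a,b,12))
    cv2.polylines(im,[np.array([wproj(p,T,h2w(q,X)) for X in D]).round().astype(int)],False,(255,0,255),1)
cv2.imwrite("pics/w1.png",im)
E
```

```text
[0.54784796 0.03223562 0.21435189] 5.3833
flap_hinge 0.76 [434. 197.] [0.6345 0.0494 0.107 ] [0.0087 0.0651]
stop_post 0.69 [400. 312.] [ 0.6025 -0.0395  0.105 ] [ 0.0075 -0.0293]
wheel_mid 0.97 [142. 214.] [0.3999 0.0657 0.07  ] [-0.2184  0.004 ]
wheel_mid 0.83 [311. 237.] [0.5411 0.0219 0.07  ] [-0.0706  0.0086]
brass_wheel_mid 0.65 [299. 312.] [ 0.5186 -0.0463  0.067 ] [-0.0696 -0.0631]
```

View pics/w1.png

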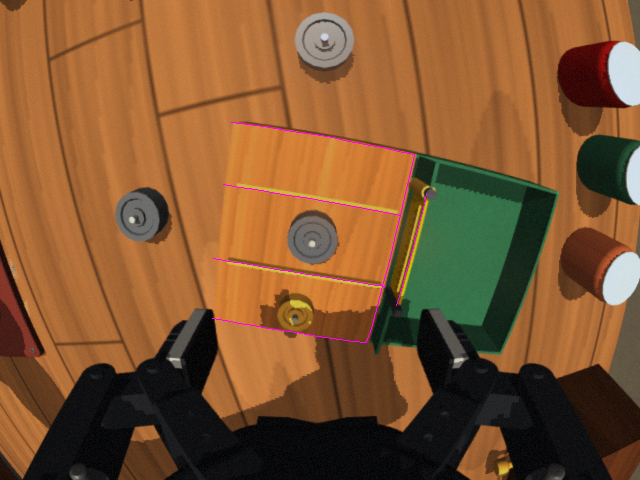

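The wrist view matches the overlay: wheel at (311,238), flap from (428,192) to (400,300), fingers clear of everything. I'll descend with one finger behind the wheel and the other in front of the flap.

Call:
{"name": "servo_tool", "arguments": {
  "xyz": [
    [-0.15, 0, 0.8],
    [0, 0, 1],
    [0, 0, 1],
    [0, 0, 0.9],
    [0, 0, 0.6]
  ],
  "twist": [
    [0, 0, 0],
    [0, 0, 0],
    [0, 0, 0],
    [0, 0, 0],
    [0, 0, 0]
  ]
}}

```text
time_s: 6.1
position: [0.5463, 0.0228, 0.0852]
ee_rot: [-0.0, 0.762, 0.648, -0.001]
ft_force: [-0.7, 0.4, -0.3]
width: 0.0849
gripper_force: 0.0
```

Call:
{"name": "servo_tool", "arguments": {
  "xyz": [
    [0, 0, 0.5],
    [0, 0, 0.25],
    [0, 0, 0]
  ],
  "twist": [
    [0, 0, 0],
    [0, 0, 0],
    [0, 0, 0]
  ]
}}

```text
time_s: 6.35
position: [0.5465, 0.0232, 0.0637]
ee_rot: [-0.001, 0.762, 0.648, -0.001]
ft_force: [0.5, 0.9, 0.4]
width: 0.0851
gripper_force: 0.0
```

```bash
python3 - <<'E'
from h import *
q=np.load("q.npy");s=state();print(s["position"],s["ft_force"],w2h(q,s["position"]))
p=get_image("wrist");save(p,"w2.png");p=get_image("scene");
cv2.imwrite("pics/s2.png",cv2.resize(p["img"][190:340,250:450],None,fx=3,fy=3,interpolation=cv2.INTER_CUBIC)[:,:,::-1])
E
```

```text
[0.54651237 0.0231894  0.06367625] [0.45286073 0.93825929 0.44867167] [-0.0659342   0.01163725]
```

View pics/s2.png

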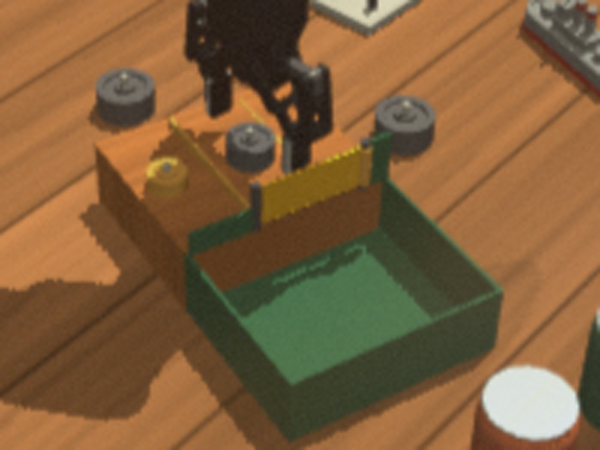

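View pics/w2.png

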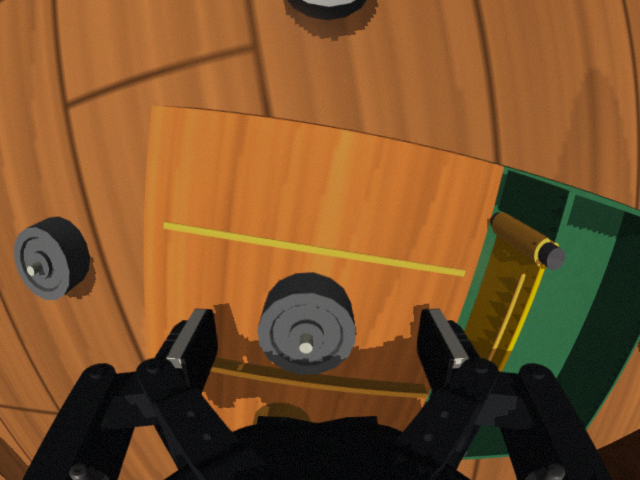

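Both fingers are placed as planned: one behind the wheel, the other just short of the flap (the scene crop shows the flap still shut). I'll make a small trim left and down, then start the push.

Call:
{"name": "servo_tool", "arguments": {
  "xyz": [
    [0.17, 0, 0.15],
    [0, 0, 0.12],
    [0, 0, 0]
  ],
  "twist": [
    [0, 0, 0],
    [0, 0, 0],
    [0, 0, 0]
  ]
}}

```text
time_s: 6.7
position: [0.5483, 0.0295, 0.0567]
ee_rot: [0.0, 0.761, 0.649, 0.0]
ft_force: [-0.1, -0.3, 0.3]
width: 0.0848
gripper_force: 0.0
```

Call:
{"name": "servo_tool", "arguments": {
  "xyz": [
    [-0.035, 0.2, 0],
    [-0.035, 0.2, 0],
    [-0.035, 0.2, 0],
    [-0.035, 0.2, 0],
    [0, 0, 0]
  ],
  "twist": [
    [0, 0, 0],
    [0, 0, 0],
    [0, 0, 0],
    [0, 0, 0],
    [0, 0, 0]
  ]
}}

```text
time_s: 7.12
position: [0.5725, 0.0204, 0.0567]
ee_rot: [0.0, 0.762, 0.648, 0.0]
ft_force: [-1.1, 0.2, 0.5]
width: 0.0851
gripper_force: 0.3
```

```bash
python3 - <<'E'
from h import *
q=np.load("q.npy");s=state();print(s["position"],s["ft_force"],w2h(q,s["position"]))
p=get_image("wrist");save(p,"w3.png")
E
```

```text
[0.57245325 0.02044557 0.05672781] [-1.05984282  0.20059636  0.54660551] [-0.04051633  0.01750152]
```

View pics/w3.png

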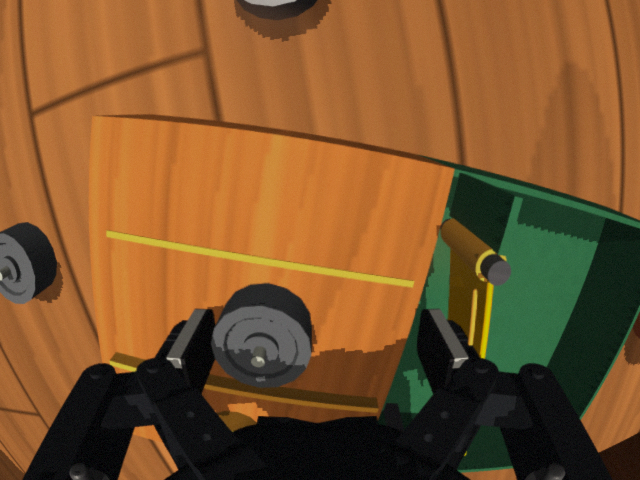

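The flap has begun to open and the rear pad is just at the wheel. I'll keep pushing.

Call:
{"name": "servo_tool", "arguments": {
  "xyz": [
    [-0.035, 0.2, 0],
    [-0.035, 0.2, 0],
    [-0.035, 0.2, 0],
    [-0.035, 0.2, 0],
    [-0.035, 0.2, 0]
  ],
  "twist": [
    [0, 0, 0],
    [0, 0, 0],
    [0, 0, 0],
    [0, 0, 0],
    [0, 0, 0]
  ]
}}

```text
time_s: 7.58
position: [0.6006, 0.0108, 0.0566]
ee_rot: [-0.0, 0.761, 0.648, -0.0]
ft_force: [-2.8, 0.2, 0.2]
width: 0.0852
gripper_force: 0.8
```

```bash
python3 - <<'E'
from h import *
q=np.load("q.npy");s=state();print(s["position"],s["ft_force"],w2h(q,s["position"]))
p=get_image("wrist");save(p,"w4.png");T=wcam(p,s)
for r in mark_of(p,"wheel_mid")[:3]: print(r["p"],r["point"],w2h(q,wz(p,T,r["point"],.07)))
E
```

```text
[0.60056538 0.01076921 0.05659973] [-2.79203809  0.23038324  0.1540135 ] [-0.01078548  0.01752007]
0.94 [263.5, 333.7] [-0.03218287  0.01110476]
```

View pics/w4.png

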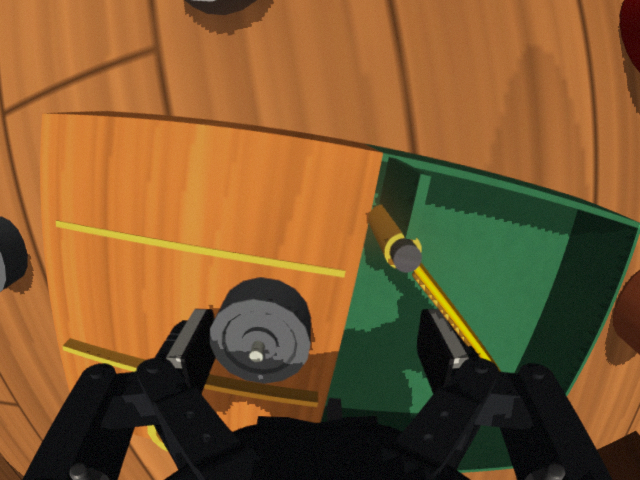

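The flap is well open and the wheel is seated on the rear pad at x ≈ -32 mm. I'll push on to the edge.

Call:
{"name": "servo_tool", "arguments": {
  "xyz": [
    [-0.035, 0.2, 0],
    [-0.035, 0.2, 0],
    [-0.035, 0.2, 0],
    [-0.035, 0.2, 0],
    [-0.035, 0.2, 0]
  ],
  "twist": [
    [0, 0, 0],
    [0, 0, 0],
    [0, 0, 0],
    [0, 0, 0],
    [0, 0, 0]
  ]
}}

```text
time_s: 8.1
position: [0.6294, 0.0009, 0.0567]
ee_rot: [-0.0, 0.761, 0.648, 0.0]
ft_force: [-2.9, 0.5, 0.9]
width: 0.0854
gripper_force: 1.0
```

Call:
{"name": "servo_tool", "arguments": {
  "xyz": [
    [-0.035, 0.2, 0],
    [-0.035, 0.2, 0],
    [-0.035, 0.2, 0],
    [0, 0, 0]
  ],
  "twist": [
    [0, 0, 0],
    [0, 0, 0],
    [0, 0, 0],
    [0, 0, 0]
  ]
}}

```text
time_s: 8.43
position: [0.6475, -0.0056, 0.0568]
ee_rot: [0.0, 0.762, 0.648, 0.0]
ft_force: [0.4, -1.8, -0.2]
width: 0.0851
gripper_force: 0.3
```

```bash
python3 - <<'E'
from h import *
q=np.load("q.npy");s=state();print(s["position"],s["ft_force"],w2h(q,s["position"]))
p=get_image("wrist");save(p,"w5.png")
E
```

```text
[ 0.64751216 -0.0055912   0.05680412] [ 0.35995536 -1.79315458 -0.18693885] [0.03893008 0.01736097]
```

View pics/w5.png

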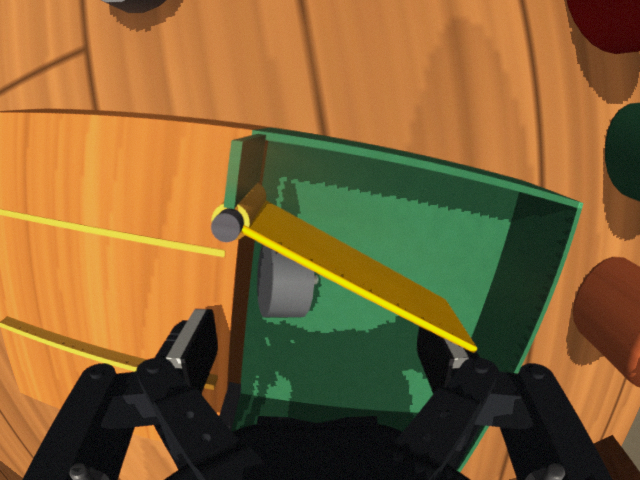

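The wheel has dropped into the bin, at (290,280) in the picture. I'll retreat so the flap follows the finger shut, then lift.

Call:
{"name": "servo_tool", "arguments": {
  "xyz": [
    [0.07, -0.4, 0],
    [0.07, -0.4, 0],
    [0.07, -0.4, 0],
    [0.07, -0.4, 0],
    [0.07, -0.4, 0]
  ],
  "twist": [
    [0, 0, 0],
    [0, 0, 0],
    [0, 0, 0],
    [0, 0, 0],
    [0, 0, 0]
  ]
}}

```text
time_s: 8.9
position: [0.5879, 0.0153, 0.0568]
ee_rot: [0.0, 0.761, 0.648, 0.0]
ft_force: [-0.9, -0.5, 0.1]
width: 0.0852
gripper_force: 0.3
```

Call:
{"name": "servo_tool", "arguments": {
  "xyz": [
    [0.07, -0.4, 0],
    [0.07, -0.4, 0],
    [0.07, -0.4, 0],
    [0.07, -0.4, 0],
    [0, 0, 0]
  ],
  "twist": [
    [0, 0, 0],
    [0, 0, 0],
    [0, 0, 0],
    [0, 0, 0],
    [0, 0, 0]
  ]
}}

```text
time_s: 9.32
position: [0.5407, 0.0322, 0.0568]
ee_rot: [-0.0, 0.761, 0.649, -0.0]
ft_force: [-0.2, 0.6, -0.2]
width: 0.0849
gripper_force: 0.0
```

Call:
{"name": "servo_tool", "arguments": {
  "xyz": [
    [0, 0, -0.8],
    [0, 0, -1],
    [0, 0, -1],
    [0, 0, -1],
    [0, 0, -1]
  ],
  "twist": [
    [0, 0, 0],
    [0, 0, 0],
    [0, 0, 0],
    [0, 0, 0],
    [0, 0, 0]
  ]
}}

```text
time_s: 9.73
position: [0.5428, 0.031, 0.2026]
ee_rot: [0.0, 0.761, 0.648, 0.0]
ft_force: [1.1, -0.7, -0.8]
width: 0.085
gripper_force: 0.0
```

Call:
{"name": "servo_tool", "arguments": {
  "xyz": [
    [0, 0, 0],
    [0, 0, 0],
    [0, 0, 0],
    [0, 0, 0],
    [0, 0, 0]
  ],
  "twist": [
    [0, 0, 0],
    [0, 0, 0],
    [0, 0, 0],
    [0, 0, 0],
    [0, 0, 0]
  ]
}}

```text
time_s: 10.15
position: [0.5419, 0.0309, 0.1995]
ee_rot: [-0.001, 0.761, 0.648, -0.001]
ft_force: [0.3, -0.2, 0.7]
width: 0.0849
gripper_force: 0.0
```

```bash
python3 - <<'E'
from h import *
q=np.load("q.npy");s=state();print(s["time_s"],s["position"],s["ft_force"],w2h(q,s["position"]))
for i in range(2):
    s=state();p=get_image("wrist");T=wcam(p,s)
    for r in silhouettes(p,"wheel_mid")[:3]: print(r["p"],r["point"],w2h(q,wz(p,T,r["point"],.02)))
save(p,"w6.png")
E
```

```text
10.15 [0.54188434 0.03090444 0.19946553] [ 0.25795337 -0.19118599  0.70152297] [-0.07282485  0.01742167]
0.88 [141.2, 216.1] [-0.24070861 -0.01312618]
0.77 [412.3, 231.1] [0.01706347 0.01582072]
0.75 [329.4, 36.5] [-0.08937112  0.17294869]
0.96 [141.2, 216.7] [-0.24062316 -0.0136279 ]
0.62 [332.0, 36.7] [-0.08702068  0.17346383]
0.47 [411.7, 232.7] [0.01716341 0.01434283]
```

View pics/w6.png

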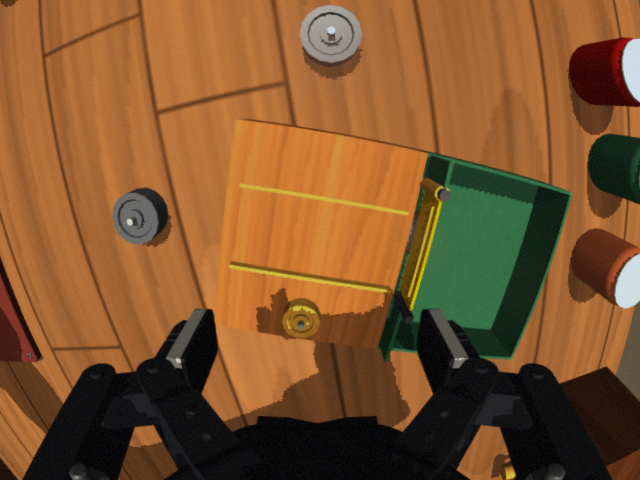

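The flap is shut and the wheel is in the bin behind it, with the brass wheel untouched. I'll let it settle and check that it's at rest.

Call:
{"name": "servo_tool", "arguments": {
  "xyz": [
    [0, 0, 0],
    [0, 0, 0],
    [0, 0, 0],
    [0, 0, 0],
    [0, 0, 0]
  ],
  "twist": [
    [0, 0, 0],
    [0, 0, 0],
    [0, 0, 0],
    [0, 0, 0],
    [0, 0, 0]
  ]
}}

```text
time_s: 10.77
position: [0.5425, 0.0311, 0.2008]
ee_rot: [0.0, 0.761, 0.648, 0.0]
ft_force: [1.2, -0.3, -0.0]
width: 0.0853
gripper_force: 0.0
```

```bash
python3 - <<'E'
from h import *
q=np.load("q.npy")
for i in range(8):
    s=state();p=get_image("wrist");T=wcam(p,s)
    for r in silhouettes(p,"wheel_mid"):
        if 390<r["point"][0]<540: print(s["time_s"],r["p"],r["point"],w2h(q,wz(p,T,r["point"],.025)),r["pixels"].sum())
E
```

```text
10.7667 0.59 [413.7, 231.7] [0.01826536 0.01683531] 217
10.8667 0.59 [411.2, 231.5] [0.01582324 0.01654044] 171
10.9667 0.46 [411.3, 230.4] [0.01565787 0.01763057] 210
11.0667 0.76 [411.3, 228.7] [0.01523782 0.01920201] 200
11.1667 0.53 [411.4, 231.0] [0.01586954 0.01711239] 192
11.2667 0.61 [409.3, 231.2] [0.01397797 0.01653499] 194
11.4667 0.51 [410.7, 233.2] [0.01572693 0.01488269] 209
```

```bash
python3 -c "
from station import job_done;print(job_done())"
```

```text
the job is handed in; nothing more can be done
None
```

The job is handed in, but no verdict came back: in the last pictures the lead flywheel lay at rest in the green bin, the flap had sprung shut, the brass flywheel looked undisturbed, and the arm was clear above the deck at about 11.5 s.

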